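# Turn the wheel by its spokes until the valve is at the top

### The job

Turn the small wheel in the blue stand by pushing its spokes with the fingers, one spoke after another as needed, until the yellow-capped valve stem is straight up, at the very top of the wheel in line with the stand's red pointer. The tyre has just been glued and the valve is delicate, so push on neither; leave the tools and tins around the stand where they are, and finish with the wheel at rest.

Things in the scene. Friction and masses are not known exactly. Their poses are not given: they have to be found in the camera images.
- stand: Blue wheel stand fixed to the bench, 270 (x) x 392 (y) x 265 mm high. Origin on the bench right below the hub; x horizontal to the back, y left, z up. The wheel leans back: its plane holds the stand's y axis and the uphill direction, 40 degrees above +x; its face normal is 40 degrees from vertical, towards -x. Side plates 172 to 184 mm left and right of the hub; open spokes above the hub bar.
- hub (a point): Centre of the wheel hub in the wheel's middle plane, 150 mm above the bench; axes as the stand's.
- bar (a point): Middle of the fixed steel bar (18 mm wide, 8 mm thick, along the stand's y) that crosses in front of the whole wheel over the hub, 42 mm out from the middle plane (axle nut to 53 mm). A like bar crosses 62 mm behind the plane. So fingers cannot sweep past 9 or 3 o'clock.
- top_mark (a point): Fixed point in the wheel's middle plane 100 mm straight uphill of the hub (12 o'clock, below the red pointer): where the middle of the valve stem must come. The pointer hangs on an 8 mm round arch 52 mm behind the plane, 165 to 177 mm from the hub, round the upper half.
- valve_stem (a point): Middle of the valve stem, 100 mm from the hub in the wheel's middle plane; turns with the wheel. The stem is a 9 mm brass stalk with a 13 mm thick yellow cap, reaching from the rim at 114 mm inwards to 87 mm from the hub, half-way between two spokes.
- spokes: Grey hub (52 mm across) with five straight spokes, 14 mm wide and thick, 72 degrees apart, out to the rim (inner radius 113 mm). Origin at the hub centre, turning with the wheel: x points to the valve, z out of the front face along the face normal; spokes at 36, 108, 180, 252, 324 degrees from x about z.
- tyre: Black rubber tyre on the rim, outer diameter 300 mm, inner 228 mm, 36 mm thick. Origin and axes as spokes. Not to be pushed.
- valve: The valve stem (see valve_stem). Origin at the hub centre, axes as spokes. Not to be pushed.
- wheel (a joint): Turn of the wheel, rad, free both ways over more than a turn: 0 (or a whole turn) with the valve at the top, growing anticlockwise seen from the robot facing the wheel (valve goes from top to left). Stiff bearing: about 2 N at mid-spoke starts it, some 4 N turns it at 1 rad/s, and it stays where it is left.
- wrench_1: Flat spanner 200 x 34 x 6 mm, loose on the bench under the low edge of the wheel, between the stand's feet. Bystander.
- pliers_2: Red-handled pliers 181 x 48 x 15 mm, loose on the bench under the wheel. Bystander.
- tape_2: Roll of black tape, 62 mm across, 19 mm high, loose beside the stand. Bystander.
- sand_block: Brown sanding block 65 x 100 x 28 mm, loose beside the stand. Bystander.
- tin_1: Blue and gold food tin, 57 mm across, 72 mm high, standing loose beside the stand. Bystander.
- aerosol_1: Red aerosol can, 58 mm across, 196 mm high, standing loose beside the stand. Bystander.

How it is judged:
On the way:
1. a spoke is pushed with the fingers (contact force between the fingers and spokes above 0.3 N), for 0.02 s.
At the end, for the whole second after the job is handed in: The middle of the valve stem is within 10 mm of the 12 o'clock mark (about 6 degrees either side), the wheel is at rest, and each of the six loose bystanders is within 20 mm of where it stood (distance between valve_stem and top_mark below 0.01 m and velocity of joint wheel between -0.03 and 0.03 rad/s and distance of each of wrench_1, pliers_2, tape_2, sand_block, tin_1, aerosol_1 from where it was at the start of the episode below 0.02 m); the robot touches nothing.
It fails at once if the tyre was pushed (over 3 N) (contact force between tyre and anything else above 3 N).
It fails at once if the valve was pushed (over 2 N) (contact force between valve and anything else above 2 N).
It fails at once if a tool or tin beside the stand was lifted, carried or knocked away (distance of any of wrench_1, pliers_2, tape_2, sand_block, tin_1, aerosol_1 from where it was at the start of the episode above 0.02 m).
It also fails if it takes over 58 s, if anything falls off the work surface, if the arm or the gripper's body presses on something with over 40 N, if the wrist force passes 120 N, or if a joint passes its speed limit or range.

### The arm

A 6-joint arm with a two-finger parallel gripper is mounted at the origin on a cart in front of the work surface, level with it; the furniture and walls round the work are solid. World frame = base frame: x ahead of the robot, y to its left, z up, the work surface at z = 0. Lengths are in m, angles in rad, forces in N, time in s.
With the tool pointing down it reaches from about 0.35 to 0.975 m from the base axis. Payload 4.9 kg.
Tool frame: the origin (TCP) lies midway between the tips of the shut fingers; the grasp point (between the pads) lies 19 mm behind it; z points along the fingers, y is the direction in which the jaws open and shut (so a half turn about z gives the same grasp; the last joint's range is limited). The gripper opens to 85 mm and grips with 20 to 120 N. Pads are 22 mm wide; open, the fingers measure 114 mm over their backs; the gripper's body (76 mm by 85 mm) begins 54 mm behind the grasp point. The pads swing forward as they close: fully open they stand 13 mm farther back than shut.
Start: joints at [-1.427, 0.053, 1.613, -0, 1.476, -0.119], TCP at [0.162, -0.604, 0.231] pointing down, gripper open.
Joint ranges: [-3.01, 3.01], [-1.01, 2.22], [0.06, 2.58], [-1.02, 4.17], [0.09, 2.62], [-3.14, 3.14]. Speed limits (rad/s): [2.57, 2.57, 3.14, 3.14, 3.14, 3.14].

### API

Orientations are given as a rotation vector (axis times angle).
In Python, from station import ctrl gives the robot as it stands.
- The arm moves only by the tool jog_arm, never from a script. Its argument "steps" is a list of rows, each an object of numbers: "dx", "dy", "dz": the shift along the world's x, y, z in units of 60 mm (1.0 is 60 mm); "twist": the turn about the world's z in units of 10 degrees (1.0 is 10 degrees). A call has 1 to 5 rows; each row is the pose to reach, as a shift and turn from the pose measured when the call began; what a row does not reach only later rows make up. A row lasts 1/8 s, in which the tool goes at most 62.5 mm and 10.7 degrees, less where a joint would pass 70% of its speed; a pose out of reach is approached as far as the arm can. A call with a gripper value outside its range is refused whole. "gripper" is the closure in counts, from 0 (fully open) to 255 (shut), set as the call begins (left out, the last holds). The fingers move at their own pace and stop on an object; "newtons" is the grip in N (left out, the last holds). Time passes only in rows, so rows that repeat a pose let the fingers close. It gives the time, the measured TCP pose, the force and the opening at its end, in the units of the state.
- ctrl.get_obs(): the state, without advancing time (a new reading comes with each control period).
- ctrl.get_image(name): name is "side" or "top"; returns a dict with "frame" (384x512x3 uint8, red, green, blue), "range_z" (384x512 float32, m along the optical axis (not along the pixel's ray), 0 where there is no reading), "fx", "fy", "cx", "cy" (pixels), "extrinsics" (4x4, takes a point from camera to world coordinates). Camera axes: x right, y down, z forward; pixel columns grow to the right and rows downward; lengths in m; the calibration is good to about 2 mm. A picture is of the moment at which its call begins.
- ctrl.finish_job(): hands the job in, once; it reports no verdict.
The state is a dict: "t": time; "q": joint angles; "dq": joint speeds; "effort": joint torques, N m; "tool_pos": TCP position; "tool_rot": TCP orientation; "contact_force": force on the tool from outside, world axes, zero at the start; "wrist_torque": the same for the moment, N m; "opening": finger opening in m.
Only numpy, scipy, OpenCV 4.12 (cv2) and the standard library are available. Lean on these libraries where they do the work, as an engineer would, in place of code of your own. Each camera call takes 0.05 s, during which the arm holds its last target.

## Working session

There is one attempt and no reset: what is moved stays moved. The work goes in short steps, Python scripts to look and compute and a tool call to move; the robot and the scene stay as the last step left them, time stands still between calls to the robot, and variables do not carry over. Pictures are saved under pics/ and viewed, and the job is handed in when it is done.

Besides the shell and the picture viewer there is one more tool, called after ">>>" in YAML: its name, and indented under it one key for each argument. jog_arm: Moves the arm, as the interface text tells. Its arguments: {"type":"object","properties":{"steps":{"type":"array"},"gripper":{"type":"number"},"newtons":{"type":"number"}},"required":["steps"]}

```bash
mkdir -p pics; ls
python3 - <<'E'
from station import ctrl
import cv2, numpy as np
o=ctrl.get_obs(); print(o)
for n in ("side","top"):
    d=ctrl.get_image(n)
    cv2.imwrite(f"pics/{n}0.png",cv2.cvtColor(d["frame"],cv2.COLOR_RGB2BGR))
    np.savez(f"{n}0.npz",**d)
    print(n,d["fx"],d["fy"],d["cx"],d["cy"],np.round(d["extrinsics"],4).tolist())
E
```

```text
pics
{'t': 0.0, 'q': array([-1.42700937e+00,  5.33577108e-02,  1.61430740e+00,  1.91591258e-05,
        1.47600373e+00, -1.19004020e-01]), 'dq': array([ 0.00088627, -0.00098204, -0.00036847,  0.00026209,  0.00063846,
       -0.00063494]), 'effort': array([ 9.73575737e-06, -3.93680978e+01, -3.70175207e+01, -5.16962098e-05,
        6.98417585e-03,  1.54256179e-05]), 'tool_pos': array([ 0.1622728 , -0.60291492,  0.23005449]), 'tool_rot': array([-3.11245422e+00, -4.11329453e-01,  1.04492358e-05]), 'contact_force': array([ 0.33174009,  0.18426749, -0.33518737]), 'wrist_torque': array([ 0.00058974, -0.0073925 , -0.03806914]), 'opening': 0.08534185431896653}
side 462.23972335003583 462.23972335003583 259.55101423866824 190.87744314206236 [[-0.8004, -0.3906, 0.4548, 0.018], [-0.5994, 0.5066, -0.6197, 0.7941], [0.0116, -0.7686, -0.6396, 0.9145], [0.0, 0.0, 0.0, 1.0]]
top 383.4212590357547 383.4212590357547 257.89238302559494 191.93966945483913 [[-0.0048, -0.9994, 0.0352, 0.5206], [-1.0, 0.0046, -0.0044, 0.0385], [0.0043, -0.0352, -0.9994, 1.37], [0.0, 0.0, 0.0, 1.0]]
```

View pics/side0.png

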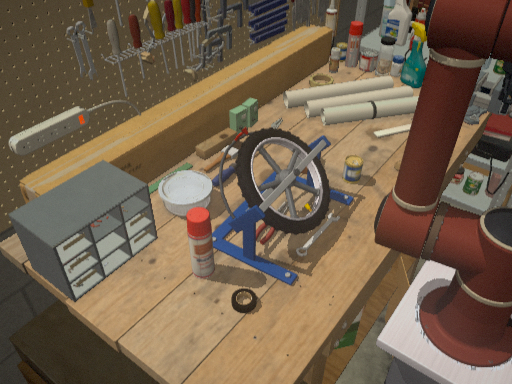

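View pics/top0.png

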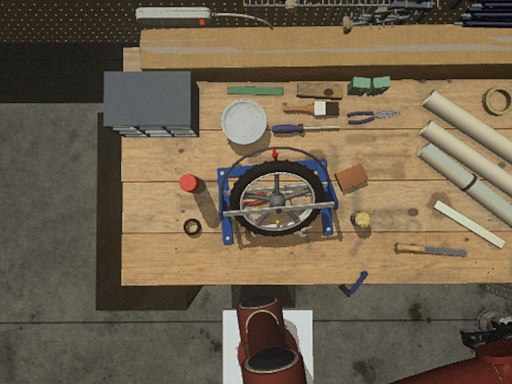

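The side view shows the wheel in the blue stand at about (285,180), with the aerosol at (200,240) and the tape at (244,300). The top view shows the wheel around (277,198), the red pointer at (276,154), and a yellow spot near (278,221) that may be the valve. I'll zoom in next.

Run:
```python
import cv2, numpy as np
t=cv2.imread("pics/top0.png")[140:250,180:380]; s=cv2.imread("pics/side0.png")[115:290,180:370]
cv2.imwrite("pics/top0z.png",cv2.resize(t,None,fx=4,fy=4,interpolation=cv2.INTER_CUBIC))
cv2.imwrite("pics/side0z.png",cv2.resize(s,None,fx=3.4,fy=3.4,interpolation=cv2.INTER_CUBIC))
```

```text
(no output)
```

View pics/top0z.png

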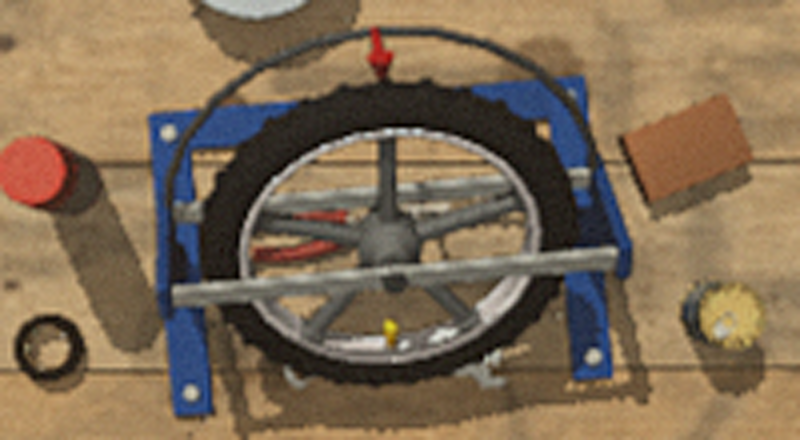

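View pics/side0z.png

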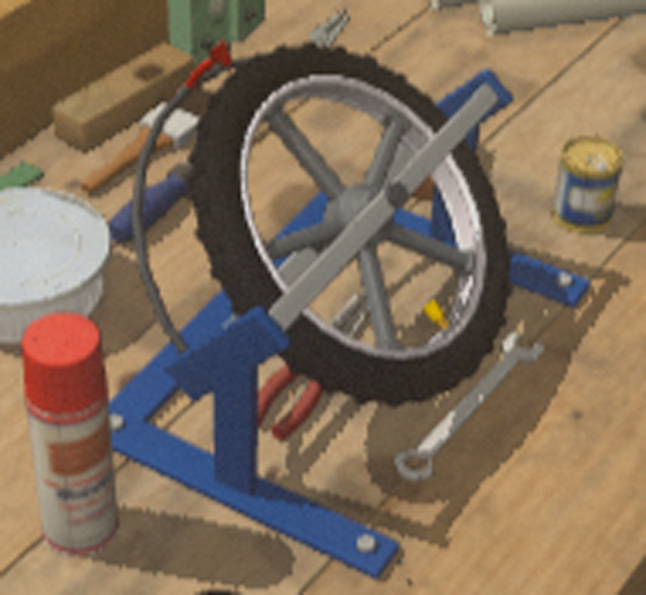

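The top zoom shows the valve (yellow) near 6 o'clock at zoomed (390,333), i.e. full (277,223). One spoke points up at (385,170), with others at (490,215), (300,228), (325,315) and (455,300). So it needs about half a turn. Next I measure the stand pose.

```bash
cat > h.py <<'E'
import numpy as np, cv2
def pts(d):
    Z=d["range_z"].astype(float); v,u=np.mgrid[0:384,0:512]
    P=np.stack([(u-d["cx"])/d["fx"]*Z,(v-d["cy"])/d["fy"]*Z,Z],-1)
    E=d["extrinsics"]; W=P@E[:3,:3].T+E[:3,3]; W[Z<=0]=np.nan
    return W
def ray(d,u,v):
    E=d["extrinsics"]; r=E[:3,:3]@np.array([(u-d["cx"])/d["fx"],(v-d["cy"])/d["fy"],1]); return E[:3,3],r
def onplane(d,u,v,p0,n):
    o,r=ray(d,u,v); return o+r*(((p0-o)@n)/(r@n))
def proj(d,p):
    E=d["extrinsics"]; c=E[:3,:3].T@(np.asarray(p)-E[:3,3]); return np.array([d["fx"]*c[0]/c[2]+d["cx"],d["fy"]*c[1]/c[2]+d["cy"]])
E
python3 - <<'E'
from h import *
from scipy.optimize import least_squares
for n,roi in (("top",(150,250,220,340)),("side",(115,245,225,340))):
    d=dict(np.load(f"{n}0.npz")); W=pts(d); f=d["frame"].astype(int)
    m=np.zeros((384,512),bool); a,b,c,e=roi; m[a:b,c:e]=1
    tyre=m&(f.max(-1)<55)&(W[...,2]>0.035)
    P=W[tyre]; print(n,len(P),np.nanmedian(P,0))
    # RANSAC plane
    rng=np.random.default_rng(0); best=None
    for _ in range(800):
        q=P[rng.choice(len(P),3,False)]; nn=np.cross(q[1]-q[0],q[2]-q[0]); l=np.linalg.norm(nn)
        if l<1e-4: continue
        nn/=l; inl=abs((P-q[0])@nn)<0.003
        if best is None or inl.sum()>best.sum(): best=inl
    Q=P[best]; c0=Q.mean(0); nn=np.linalg.svd(Q-c0)[2][2]; nn*=np.sign(nn[2])
    print("plane n",nn,"tilt",np.degrees(np.arccos(nn[2])),"yaw",np.degrees(np.arctan2(-nn[1],-nn[0])),len(Q))
    # bar: grey, above plane
    h=(W-c0)@nn; sat=f.max(-1)-f.min(-1)
    bar=m&(sat<30)&(h>0.015)&(h<0.04)&(f.max(-1)>60)
    B=W[bar]; cb=B.mean(0); _,s,V=np.linalg.svd(B-cb); dr=V[0]*np.sign(V[0][1]); pr=(B-cb)@dr
    print("bar",len(B),cb,dr,"yaw",np.degrees(np.arctan2(-dr[0],dr[1])),"ends",np.percentile(pr,[1,99]),"h",np.median((B-c0)@nn), "mid",cb+dr*np.percentile(pr,[0.5,99.5]).mean())
    # circle fit of outer/inner edges in plane
    y=np.array([dr[0],dr[1],0]);y/=np.linalg.norm(y);u=np.cross(y,nn);
    X=(Q-c0)@y; U=(Q-c0)@u
    print("extent y",np.percentile(X,[0.5,99.5]),"u",np.percentile(U,[0.5,99.5]),u)
    cc=c0+y*np.percentile(X,[0.5,99.5]).mean()+u*np.percentile(U,[0.5,99.5]).mean(); print("centre tyre front",cc,"hub",cc-0.018*nn)
E
```

```text
top 2171 [ 0.57952322 -0.02551323  0.19896279]
plane n [-0.64019689 -0.05160774  0.76647543] tilt 39.96156776399047 yaw 4.608778123308972 1230
bar 586 [ 0.51124077 -0.03180797  0.18692948] [-8.43488925e-02  9.96436225e-01 -3.38195411e-04] yaw 4.8385849739195415 ends [-0.16972047  0.17352651] h 0.029203347910269024 mid [ 0.51105738 -0.02964158  0.18692874]
extent y [-0.14279701  0.1401078 ] u [-0.16434807  0.11778411] [0.76374393 0.06465136 0.64226846]
centre tyre front [ 0.52931153 -0.02675125  0.16466575] hub [ 0.54083507 -0.02582231  0.15086919]
side 1878 [0.50034988 0.0467171  0.14940695]
plane n [-0.64123256 -0.05141252  0.76562233] tilt 40.03761072972264 yaw 4.58403524097345 1210
bar 698 [ 0.50772309 -0.02097541  0.18662283] [-0.08195865  0.996633    0.00233461] yaw 4.701170994343382 ends [-0.18608824  0.16153171] h 0.029262367060095544 mid [ 0.50871354 -0.03301947  0.18659462]
extent y [-0.16560697  0.1077281 ] u [-0.1405254   0.14029221] [0.76304656 0.06274955 0.64328898]
centre tyre front [ 0.52618864 -0.021503    0.16382635] hub [ 0.53773083 -0.02057758  0.15004514]
```

```bash
cat >> h.py <<'E'
HUB=np.array([0.540,-0.027,0.150]); YAW=np.radians(4.7)
c,s=np.cos(YAW),np.sin(YAW); R=np.array([[c,-s,0],[s,c,0],[0,0,1]])
SX=R@[1,0,0]; SY=R@[0,1,0]; k=np.radians(40)
UP=R@[np.cos(k),0,np.sin(k)]; N=R@[-np.sin(k),0,np.cos(k)]
def wp(r,deg,h=0):  # point in wheel plane, deg from top anticlockwise (to left)
    a=np.radians(deg); return HUB+r*(np.cos(a)*UP+np.sin(a)*SY)+h*N
def ang(p): q=np.asarray(p)-HUB; return np.degrees(np.arctan2(q@SY,q@UP)),np.hypot(q@SY,q@UP)
def valve(d,n):
    f=cv2.cvtColor(d["frame"],cv2.COLOR_RGB2HSV); m=(cv2.inRange(f,(20,150,120),(35,255,255))>0)
    c0=proj(d,HUB); v,u=np.nonzero(m); 
    out=[]
    nl,lab,st,ce=cv2.connectedComponentsWithStats(m.astype(np.uint8))
    for i in range(1,nl):
        if st[i,4]<3: continue
        p=onplane(d,*ce[i],HUB,N); a,r=ang(p)
        if r<0.125: out.append((n,np.round(ce[i],1).tolist(),int(st[i,4]),round(a,1),round(r,4)))
    return out
E
python3 - <<'E'
from h import *
for n in ("top","side"):
    d=dict(np.load(f"{n}0.npz")); print(valve(d,n))
    im=cv2.cvtColor(d["frame"],cv2.COLOR_RGB2BGR); S=4; 
    big=cv2.resize(im,None,fx=S,fy=S,interpolation=cv2.INTER_CUBIC)
    def P(p): return tuple(np.round((proj(d,p)+.5)*S-.5).astype(int).tolist())
    for rr,h,col in ((.150,.0,(0,255,255)),(.114,.018,(255,0,255)),(.114,-.018,(0,255,0))):
        cv2.polylines(big,[np.array([P(wp(rr,a,h)) for a in range(0,360,5)])],True,col,1)
    for t in range(0,360,90): cv2.line(big,P(HUB),P(wp(.1,t)),(255,255,0),1)
    for a in (-.178,.178): cv2.circle(big,P(HUB+.046*N+a*SY),5,(0,0,255),1)
    x,y=P(HUB); cv2.imwrite(f"pics/{n}_ov.png",big[y-270:y+270,x-380:x+380])
E
```

```text
[('top', [277.3, 222.0], 17, np.float64(179.1), np.float64(0.098))]
[('side', [307.1, 206.3], 29, np.float64(-179.9), np.float64(0.0974))]
```

View pics/top_ov.png

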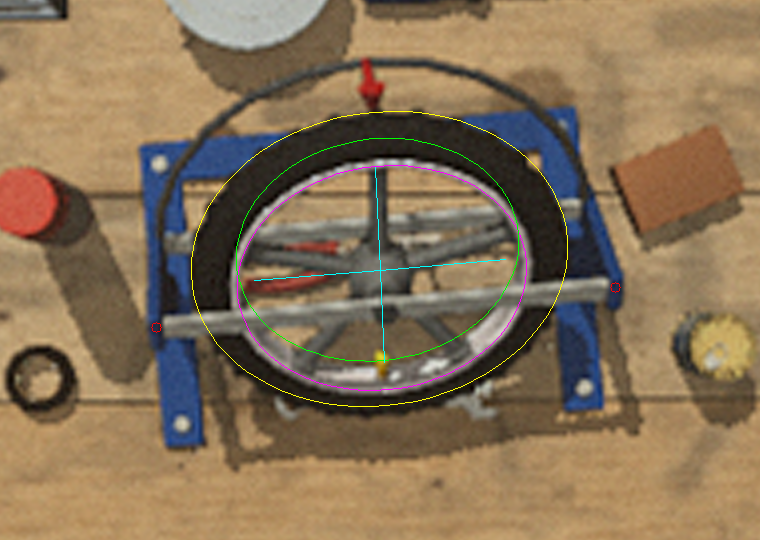

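View pics/side_ov.png

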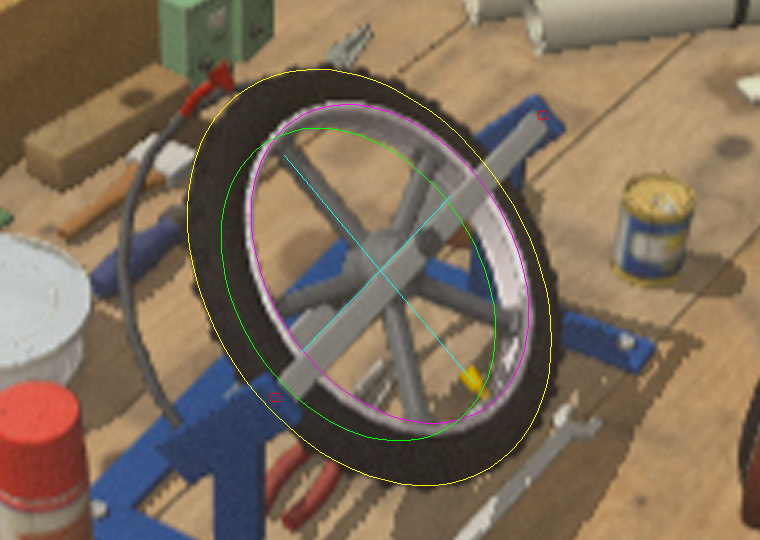

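The overlay fits both views. The valve is at about 179.5°, with spokes at about 0, ±72 and ±144°. My plan is three clockwise pushes on whichever spoke is just left of the finger's path. The fingers stay shut at r≈56 mm, clear of the valve and tyre. Now I compute the approach.

```bash
cat >> h.py <<'E'
def tgt(r,deg,depth): p=wp(r,deg); p[2]-=depth; return p
E
python3 - <<'E'
from h import *
from station import ctrl
o=ctrl.get_obs(); p=o["tool_pos"]
a=tgt(.056,35,.007); print(a, (a-p)/.06)
b=a.copy(); b[2]=.33; print("above",(b-p)/.06)
E
```

```text
[0.57239033 0.00789162 0.17248628] [ 6.83518661 10.18087232 -0.96126872]
above [ 6.83518661 10.18087232  1.66395988]
```

>>> jog_arm:
  steps:
    - {"dz":0.9}
    - {"dx":0.3,"dy":0.4,"dz":1.6}
    - {"dx":0.8,"dy":1.1,"dz":1.8}
    - {"dx":1.3,"dy":1.9,"dz":1.8,"twist":-0.5}
    - {"dx":1.9,"dy":2.7,"dz":1.8,"twist":-1.03}
  gripper: 255
  newtons: 30

```text
validation failed for argument at $.st...
```

>>> jog_arm:
  steps:
    - {"dx":0.0,"dy":0.0,"dz":0.9,"twist":0.0}
    - {"dx":0.3,"dy":0.4,"dz":1.6,"twist":0.0}
    - {"dx":0.8,"dy":1.1,"dz":1.8,"twist":0.0}
    - {"dx":1.3,"dy":1.9,"dz":1.8,"twist":-0.5}
    - {"dx":1.9,"dy":2.7,"dz":1.8,"twist":-1.03}
  gripper: 255
  newtons: 30

```text
t: 0.72
tool_pos: [0.2768, -0.4395, 0.338]
tool_rot: [-3.137, -0.124, -0.0]
contact_force: [1.1, 0.2, -0.0]
opening: 0.0002
```

>>> jog_arm:
  steps:
    - {"dx":0.5,"dy":0.75,"dz":0.0,"twist":0.0}
    - {"dx":1.0,"dy":1.5,"dz":0.0,"twist":0.0}
    - {"dx":1.5,"dy":2.3,"dz":0.0,"twist":0.0}
    - {"dx":2.0,"dy":3.1,"dz":0.0,"twist":0.0}
    - {"dx":2.5,"dy":3.9,"dz":0.0,"twist":0.0}

```text
t: 1.35
tool_pos: [0.4273, -0.2037, 0.3375]
tool_rot: [-3.137, -0.124, -0.0]
contact_force: [0.5, -0.2, 0.3]
opening: -0.0001
```

>>> jog_arm:
  steps:
    - {"dx":0.5,"dy":0.75,"dz":0.0,"twist":0.0}
    - {"dx":1.0,"dy":1.5,"dz":0.0,"twist":0.0}
    - {"dx":1.5,"dy":2.2,"dz":0.0,"twist":0.0}
    - {"dx":2.0,"dy":3.0,"dz":0.0,"twist":0.0}
    - {"dx":2.4,"dy":3.5,"dz":0.0,"twist":0.0}

```text
t: 1.98
tool_pos: [0.5718, 0.0086, 0.3369]
tool_rot: [-3.137, -0.126, 0.001]
contact_force: [0.1, 0.1, 0.6]
opening: 0.0003
```

Run:
```python
from h import *
from station import ctrl
o=ctrl.get_obs(); p=o["tool_pos"]; print(o["t"],p,o["tool_rot"])
a=tgt(.056,35,.007); print((a-p)/.06)
for n in ("top","side"):
    d=ctrl.get_image(n); im=cv2.cvtColor(d["frame"],cv2.COLOR_RGB2BGR); cv2.imwrite(f"pics/{n}1.png",cv2.resize(im[90:270,160:400],None,fx=3,fy=3))
```

```text
1.975 [0.57183594 0.00857451 0.33685878] [-3.13663617e+00 -1.26358635e-01  1.22982873e-03]
[ 0.00923988 -0.01138139 -2.73954162]
```

View pics/side1.png

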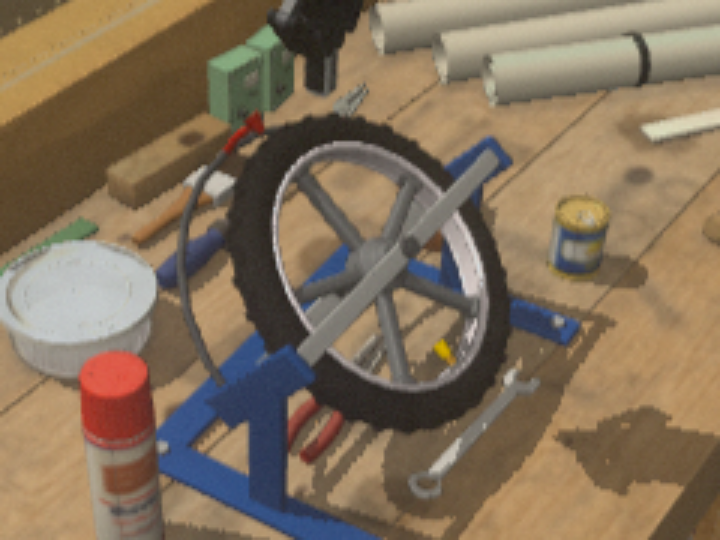

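The shut fingers hang above the wheel at about (318,80) in this crop. The wheel hasn't moved. I'll descend most of the way, then check.

>>> jog_arm:
  steps:
    - {"dx":0.0,"dy":0.0,"dz":-0.7,"twist":0.0}
    - {"dx":0.0,"dy":0.0,"dz":-1.4,"twist":0.0}
    - {"dx":0.0,"dy":0.0,"dz":-1.9,"twist":0.0}
    - {"dx":0.0,"dy":0.0,"dz":-2.2,"twist":0.0}

```text
t: 2.58
tool_pos: [0.5708, 0.0086, 0.2018]
tool_rot: [-3.135, -0.129, 0.008]
contact_force: [0.2, -0.2, -0.4]
opening: -0.0001
```

```bash
cat > look.py <<'E'
import sys
from h import *
from station import ctrl
k=sys.argv[1]
ims=[]
for n in ("top","side"):
    d=ctrl.get_image(n); im=cv2.cvtColor(d["frame"],cv2.COLOR_RGB2BGR); u,v=proj(d,HUB).astype(int)
    ims.append(cv2.resize(im[v-70:v+70,u-65:u+65],None,fx=3,fy=3,interpolation=cv2.INTER_CUBIC)); print(valve(d,n))
cv2.imwrite(f"pics/l{k}.png",np.hstack(ims))
o=ctrl.get_obs(); p=o["tool_pos"]; print("t",round(o["t"],2),"p",p.round(4),"ang,r",ang(p+0),"f",o["contact_force"].round(2))
q=p-HUB; print("h",q@N)
E
python3 look.py 2
```

```text
[('top', [277.0, 222.5], 11, np.float64(178.5), np.float64(0.1))]
[('side', [307.0, 206.2], 24, np.float64(-179.8), np.float64(0.0972))]
t 2.67 p [0.5706 0.0088 0.2017] ang,r (np.float64(29.37185410230938), np.float64(0.06754645058256373)) f [-0.51  0.26  0.24]
h 0.018076080658209093
```

View pics/l2.png

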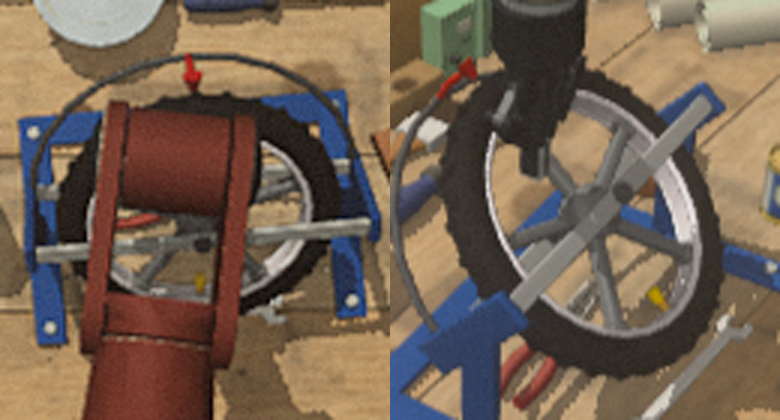

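The side view shows the fingers over the gap to the left of the top spoke, at about (535,165). There is no contact yet, so I lower into the wheel.

>>> jog_arm:
  steps:
    - {"dx":0.03,"dy":0.0,"dz":-0.25,"twist":0.0}
    - {"dx":0.03,"dy":0.0,"dz":-0.49,"twist":0.0}
    - {"dx":0.03,"dy":0.0,"dz":-0.49,"twist":0.0}

```text
t: 3.05
tool_pos: [0.5716, 0.0088, 0.1706]
tool_rot: [-3.135, -0.129, 0.014]
contact_force: [0.4, -0.3, -1.0]
opening: 0.0003
```

```bash
cat > arc.py <<'E'
import sys
from h import *
from station import ctrl
a0,a1,st,r,dep=map(float,sys.argv[1:6])
o=ctrl.get_obs(); p=o["tool_pos"]; print(o["t"],p.round(4),o["contact_force"].round(2),"now ang",ang(p+[0,0,dep]))
prev=p
for i,a in enumerate(np.arange(a0,a1+np.sign(st)*.01,st)):
    t=tgt(r,a,dep); print(round(a),((t-prev)/.06).round(3))
    if i%5==4: prev=t; print('--')
E
python3 arc.py 30 -50 -5 .056 .007
```

```text
3.05 [0.5716 0.0088 0.1706] [ 0.39 -0.26 -1.01] now ang (np.float64(36.89737996028378), np.float64(0.05515558995628401))
30 [ 0.053 -0.081  0.059]
25 [ 0.087 -0.151  0.083]
20 [ 0.117 -0.224  0.103]
15 [ 0.142 -0.3    0.119]
10 [ 0.162 -0.378  0.13 ]
--
5 [ 0.015 -0.08   0.007]
0 [ 0.024 -0.161  0.009]
-5 [ 0.028 -0.242  0.007]
-10 [ 0.027 -0.323  0.   ]
-15 [ 0.02  -0.403 -0.011]
--
-20 [-0.012 -0.079 -0.016]
-25 [-0.03  -0.156 -0.036]
-30 [-0.053 -0.23  -0.06 ]
-35 [-0.081 -0.301 -0.088]
-40 [-0.113 -0.369 -0.12 ]
--
-45 [-0.037 -0.063 -0.035]
-50 [-0.078 -0.122 -0.074]
```

>>> jog_arm:
  steps:
    - {"dx":0.05,"dy":-0.08,"dz":0.06,"twist":0.0}
    - {"dx":0.09,"dy":-0.15,"dz":0.08,"twist":0.0}
    - {"dx":0.12,"dy":-0.22,"dz":0.1,"twist":0.0}
    - {"dx":0.14,"dy":-0.3,"dz":0.12,"twist":0.0}
    - {"dx":0.16,"dy":-0.38,"dz":0.13,"twist":0.0}

```text
t: 3.68
tool_pos: [0.5805, -0.0135, 0.1779]
tool_rot: [-3.133, -0.129, 0.017]
contact_force: [-1.8, 5.2, -1.8]
opening: -0.0002
```

```bash
python3 look.py 3; python3 arc.py 5 -50 -5 .056 .007
```

```text
[]
[('side', [304.1, 209.4], 27, np.float64(170.8), np.float64(0.0979))]
t 3.77 p [ 0.5812 -0.0148  0.1783] ang,r (np.float64(9.921548093858432), np.float64(0.05123508667835747)) f [-0.42  0.87  0.1 ]
h -0.005342332707851976
3.775 [ 0.5812 -0.0148  0.1783] [-0.42  0.87  0.1 ] now ang (np.float64(9.123656157346296), np.float64(0.05567270610017717))
5 [ 0.016 -0.065  0.009]
0 [ 0.025 -0.146  0.011]
-5 [ 0.029 -0.227  0.009]
-10 [ 0.028 -0.308  0.002]
-15 [ 0.021 -0.388 -0.01 ]
--
-20 [-0.012 -0.079 -0.016]
-25 [-0.03  -0.156 -0.036]
-30 [-0.053 -0.23  -0.06 ]
-35 [-0.081 -0.301 -0.088]
-40 [-0.113 -0.369 -0.12 ]
--
-45 [-0.037 -0.063 -0.035]
-50 [-0.078 -0.122 -0.074]
```

View pics/l3.png

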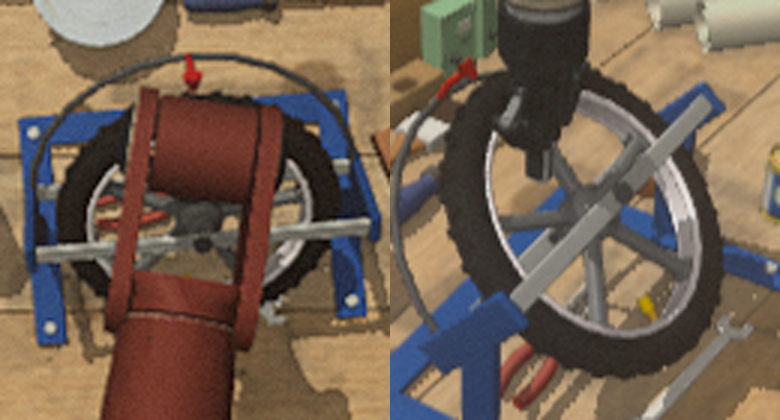

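The wheel is turning. The valve is now at 170.8° and the push is about 5 N, with the finger leading the spoke by about 18°. I carry on along the arc.

>>> jog_arm:
  steps:
    - {"dx":0.02,"dy":-0.07,"dz":0.01,"twist":0.0}
    - {"dx":0.03,"dy":-0.15,"dz":0.01,"twist":0.0}
    - {"dx":0.03,"dy":-0.23,"dz":0.01,"twist":0.0}
    - {"dx":0.03,"dy":-0.31,"dz":0.0,"twist":0.0}
    - {"dx":0.02,"dy":-0.39,"dz":-0.01,"twist":0.0}

```text
t: 4.4
tool_pos: [0.5827, -0.0384, 0.1779]
tool_rot: [-3.136, -0.129, 0.013]
contact_force: [0.1, 4.1, -0.1]
opening: -0.0
```

>>> jog_arm:
  steps:
    - {"dx":-0.01,"dy":-0.08,"dz":-0.02,"twist":0.0}
    - {"dx":-0.03,"dy":-0.16,"dz":-0.04,"twist":0.0}
    - {"dx":-0.05,"dy":-0.23,"dz":-0.06,"twist":0.0}
    - {"dx":-0.08,"dy":-0.3,"dz":-0.09,"twist":0.0}
    - {"dx":-0.11,"dy":-0.37,"dz":-0.12,"twist":0.0}

```text
t: 5.03
tool_pos: [0.5764, -0.0609, 0.171]
tool_rot: [-3.136, -0.129, 0.011]
contact_force: [1.6, 4.6, 0.6]
opening: -0.0002
```

```bash
python3 look.py 4; python3 arc.py -40 -65 -5 .056 .007
```

```text
[('top', [252.9, 215.4], 14, np.float64(126.2), np.float64(0.1))]
[('side', [282.1, 209.7], 30, np.float64(124.2), np.float64(0.0927))]
t 5.12 p [ 0.5759 -0.0618  0.1707] ang,r (np.float64(-44.35509708271125), np.float64(0.05386751187838854)) f [-0.72  0.48 -0.13]
h -0.00535269575614653
5.125 [ 0.5759 -0.0618  0.1707] [-0.72  0.48 -0.13] now ang (np.float64(-41.20103459954177), np.float64(0.05717136065250458))
-40 [-0.004  0.028 -0.001]
-45 [-0.041 -0.036 -0.037]
-50 [-0.082 -0.094 -0.075]
-55 [-0.127 -0.148 -0.117]
-60 [-0.176 -0.196 -0.161]
--
-65 [-0.052 -0.042 -0.046]
```

View pics/l4.png

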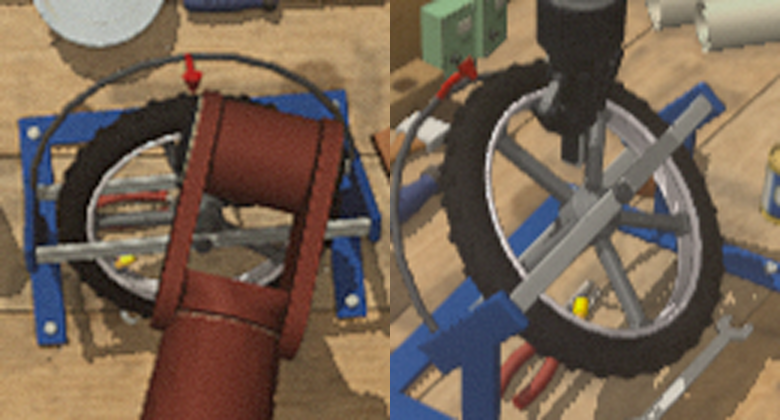

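The valve is at about 125°, so spoke A has been pushed to about -55°. The next spoke is at about 17° and the gap to its left is centred at about 53°. I back off, lift, hop over and lower.

Run:
```python
from h import *
from station import ctrl
p=ctrl.get_obs()["tool_pos"]; t=tgt(.056,50,.007); print(t,(t-p)/.06)
```

```text
[0.56396686 0.01801366 0.16613785] [-0.19923319  1.33077398 -0.07532675]
```

>>> jog_arm:
  steps:
    - {"dx":0.03,"dy":0.08,"dz":0.15,"twist":0.0}
    - {"dx":0.03,"dy":0.1,"dz":0.9,"twist":0.0}
    - {"dx":0.0,"dy":0.4,"dz":1.4,"twist":0.0}
    - {"dx":-0.1,"dy":0.9,"dz":1.4,"twist":0.0}
    - {"dx":-0.2,"dy":1.33,"dz":1.3,"twist":0.0}

```text
t: 5.75
tool_pos: [0.5647, 0.0182, 0.251]
tool_rot: [3.138, 0.128, -0.007]
contact_force: [0.8, -0.4, -0.4]
opening: -0.0002
```

>>> jog_arm:
  steps:
    - {"dx":0.0,"dy":0.0,"dz":-0.3,"twist":0.0}
    - {"dx":0.0,"dy":0.0,"dz":-0.6,"twist":0.0}
    - {"dx":0.0,"dy":0.0,"dz":-0.6,"twist":0.0}

```text
t: 6.12
tool_pos: [0.5633, 0.0174, 0.212]
tool_rot: [3.138, 0.126, -0.015]
contact_force: [0.0, 0.6, -0.8]
opening: -0.0001
```

```bash
python3 look.py 5;python3 - <<'E'
from h import *
from station import ctrl
p=ctrl.get_obs()["tool_pos"]; t=tgt(.056,50,.007); print(t,(t-p)/.06)
E
```

```text
[('top', [252.3, 215.1], 14, np.float64(125.1), np.float64(0.1008))]
[('side', [282.1, 209.7], 30, np.float64(124.2), np.float64(0.0927))]
t 6.22 p [0.5646 0.0174 0.2144] ang,r (np.float64(33.86901809977545), np.float64(0.07583325438692702)) f [-0.18 -0.04 -0.44]
h 0.031256271856994006
[0.56396686 0.01801366 0.16613785] [-0.0103134   0.00980296 -0.80465363]
```

View pics/l5.png

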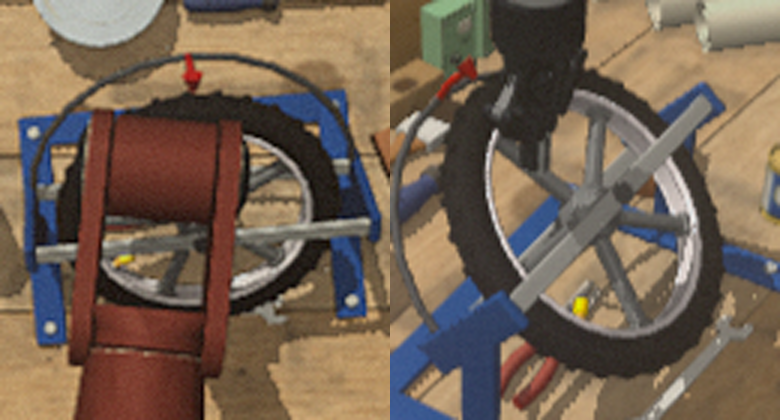

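The fingers are over the gap between the spokes at 17° and 89°, at about (540,150) in the side half. I lower them.

>>> jog_arm:
  steps:
    - {"dx":0.0,"dy":0.0,"dz":-0.4,"twist":0.0}
    - {"dx":0.0,"dy":0.01,"dz":-0.8,"twist":0.0}
    - {"dx":0.0,"dy":0.01,"dz":-0.8,"twist":0.0}

```text
t: 6.6
tool_pos: [0.5635, 0.0177, 0.1647]
tool_rot: [3.138, 0.125, -0.015]
contact_force: [-0.5, -0.6, 0.5]
opening: -0.0002
```

```bash
python3 arc.py 44 -46 -6 .056 .007
```

```text
6.6 [0.5635 0.0177 0.1647] [-0.47 -0.57  0.5 ] now ang (np.float64(50.79526499809074), np.float64(0.05494592994371179))
44 [ 0.067 -0.056  0.07 ]
38 [ 0.122 -0.125  0.111]
32 [ 0.171 -0.202  0.147]
26 [ 0.215 -0.284  0.177]
20 [ 0.251 -0.371  0.202]
--
14 [ 0.029 -0.091  0.018]
8 [ 0.052 -0.186  0.03 ]
2 [ 0.066 -0.282  0.036]
-4 [ 0.073 -0.38   0.035]
-10 [ 0.072 -0.477  0.027]
--
-16 [-0.009 -0.096 -0.014]
-22 [-0.026 -0.19  -0.035]
-28 [-0.05  -0.281 -0.061]
-34 [-0.082 -0.368 -0.093]
-40 [-0.12  -0.449 -0.131]
--
-46 [-0.045 -0.075 -0.043]
```

>>> jog_arm:
  steps:
    - {"dx":0.07,"dy":-0.06,"dz":0.07,"twist":0.0}
    - {"dx":0.12,"dy":-0.13,"dz":0.11,"twist":0.0}
    - {"dx":0.17,"dy":-0.2,"dz":0.15,"twist":0.0}
    - {"dx":0.22,"dy":-0.28,"dz":0.18,"twist":0.0}
    - {"dx":0.25,"dy":-0.37,"dz":0.2,"twist":0.0}

```text
t: 7.22
tool_pos: [0.5787, -0.0046, 0.1768]
tool_rot: [3.139, 0.125, -0.015]
contact_force: [-1.6, 2.6, -2.1]
opening: -0.0
```

>>> jog_arm:
  steps:
    - {"dx":0.03,"dy":-0.09,"dz":0.02,"twist":0.0}
    - {"dx":0.05,"dy":-0.19,"dz":0.03,"twist":0.0}
    - {"dx":0.07,"dy":-0.28,"dz":0.04,"twist":0.0}
    - {"dx":0.07,"dy":-0.38,"dz":0.04,"twist":0.0}
    - {"dx":0.07,"dy":-0.48,"dz":0.03,"twist":0.0}

```text
t: 7.85
tool_pos: [0.5832, -0.0338, 0.179]
tool_rot: [3.139, 0.125, -0.014]
contact_force: [-0.5, 4.6, -0.3]
opening: 0.0001
```

```bash
python3 look.py 6; python3 arc.py -16 -52 -6 .056 .007
```

```text
[('top', [247.1, 198.9], 14, np.float64(82.8), np.float64(0.0945))]
[('side', [263.1, 191.9], 18, np.float64(79.9), np.float64(0.0887))]
t 7.95 p [ 0.5833 -0.0351  0.1791] ang,r (np.float64(-12.73783258085936), np.float64(0.05256521569225396)) f [0.75 0.44 0.11]
h -0.005024420208546285
7.95 [ 0.5833 -0.0351  0.1791] [0.75 0.44 0.11] now ang (np.float64(-11.739880759224974), np.float64(0.056962632370069405))
-16 [-0.016 -0.066 -0.025]
-22 [-0.033 -0.16  -0.046]
-28 [-0.057 -0.251 -0.072]
-34 [-0.088 -0.337 -0.104]
-40 [-0.127 -0.419 -0.142]
--
-46 [-0.045 -0.075 -0.043]
-52 [-0.096 -0.144 -0.09 ]
```

View pics/l6.png

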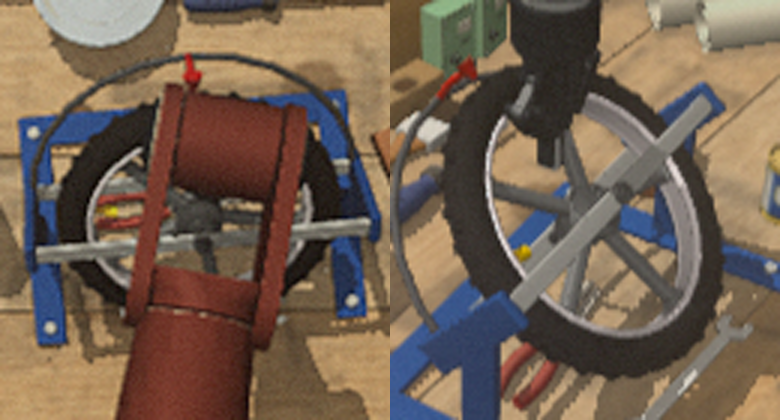

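The valve is at about 82°, as expected. I continue to a finger angle of about -40°.

>>> jog_arm:
  steps:
    - {"dx":-0.02,"dy":-0.07,"dz":-0.02,"twist":0.0}
    - {"dx":-0.03,"dy":-0.16,"dz":-0.05,"twist":0.0}
    - {"dx":-0.06,"dy":-0.25,"dz":-0.07,"twist":0.0}
    - {"dx":-0.09,"dy":-0.34,"dz":-0.1,"twist":0.0}
    - {"dx":-0.13,"dy":-0.42,"dz":-0.14,"twist":0.0}

```text
t: 8.57
tool_pos: [0.5761, -0.0603, 0.1711]
tool_rot: [3.136, 0.124, -0.01]
contact_force: [1.5, 5.2, 1.1]
opening: 0.0004
```

```bash
python3 look.py 7
python3 - <<'E'
from h import *
from station import ctrl
p=ctrl.get_obs()["tool_pos"]
for a in (40,44,48):
  t=tgt(.055,a,.007); print(t,(t-p)/.06)
E
```

```text
[('top', [252.2, 188.2], 13, np.float64(54.8), np.float64(0.0916))]
[('side', [256.7, 175.9], 24, np.float64(50.6), np.float64(0.089))]
t 8.68 p [ 0.5755 -0.0615  0.1708] ang,r (np.float64(-44.256128135635535), np.float64(0.05344043409726589)) f [ 0.48  0.75 -0.2 ]
h -0.005028835928922738
[0.56927    0.01087903 0.17008221] [-0.10382643  1.20634304 -0.01114152]
[0.56707507 0.01356109 0.16843105] [-0.14040852  1.25104407 -0.03866092]
[0.56474824 0.01604554 0.16665599] [-0.17918907  1.2924516  -0.06824528]
```

View pics/l7.png

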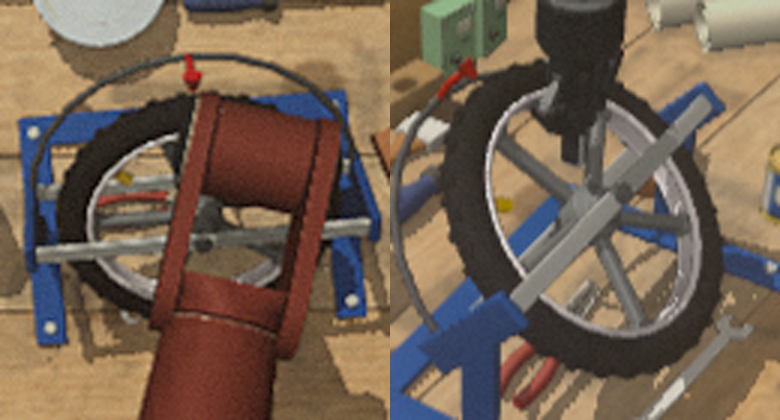

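The valve is at about 53° and the last spoke to push is at about 17°. I hop to the point r=54 mm, 47°, which leaves about 10 mm or more to the valve's inner end and clears the spoke.

Run:
```python
from h import *
from station import ctrl
p=ctrl.get_obs()["tool_pos"]
t=tgt(.054,47,.007); print(t,(t-p)/.06)
```

```text
[0.56488095 0.01467193 0.16667253] [-0.17697729  1.26955809 -0.06796965]
```

>>> jog_arm:
  steps:
    - {"dx":0.03,"dy":0.08,"dz":0.15,"twist":0.0}
    - {"dx":0.03,"dy":0.1,"dz":0.9,"twist":0.0}
    - {"dx":0.0,"dy":0.4,"dz":1.4,"twist":0.0}
    - {"dx":-0.1,"dy":0.9,"dz":1.4,"twist":0.0}
    - {"dx":-0.18,"dy":1.27,"dz":1.2,"twist":0.0}

```text
t: 9.3
tool_pos: [0.566, 0.0151, 0.2458]
tool_rot: [3.132, 0.123, -0.004]
contact_force: [1.2, -0.1, -1.1]
opening: -0.0001
```

>>> jog_arm:
  steps:
    - {"dx":0.0,"dy":0.0,"dz":-0.3,"twist":0.0}
    - {"dx":0.0,"dy":0.0,"dz":-0.6,"twist":0.0}
    - {"dx":0.0,"dy":0.0,"dz":-0.6,"twist":0.0}

```text
t: 9.68
tool_pos: [0.5647, 0.0144, 0.2071]
tool_rot: [3.132, 0.122, -0.012]
contact_force: [0.5, 0.0, 0.3]
opening: 0.0001
```

```bash
python3 look.py 8;python3 - <<'E'
from h import *
from station import ctrl
p=ctrl.get_obs()["tool_pos"]; t=tgt(.054,47,.007); print(t,(t-p)/.06)
E
```

```text
[]
[('side', [256.7, 175.9], 24, np.float64(50.6), np.float64(0.089))]
t 9.78 p [0.566  0.0144 0.2095] ang,r (np.float64(32.82399524068517), np.float64(0.07215119092877706)) f [-0.25  0.12 -0.89]
h 0.026742241484261957
[0.56488095 0.01467193 0.16667253] [-0.0178814  0.0049316 -0.7131067]
```

View pics/l8.png

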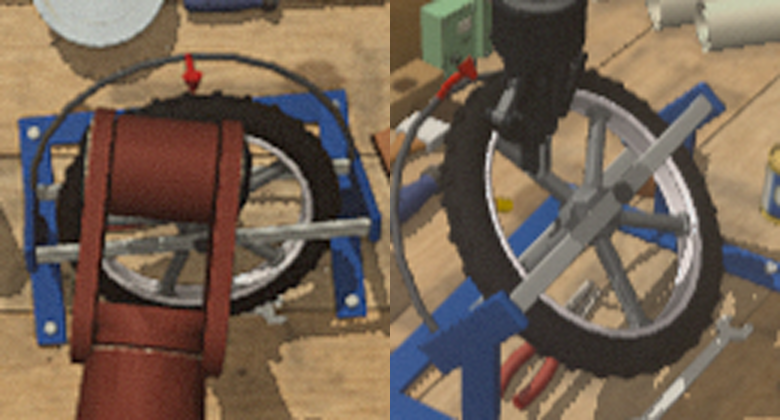

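The fingers, at about (540,160), are well clear of the valve at (503,205). I lower them.

>>> jog_arm:
  steps:
    - {"dx":-0.01,"dy":0.0,"dz":-0.25,"twist":0.0}
    - {"dx":-0.01,"dy":0.0,"dz":-0.5,"twist":0.0}
    - {"dx":-0.01,"dy":0.0,"dz":-0.7,"twist":0.0}
    - {"dx":-0.01,"dy":0.0,"dz":-0.7,"twist":0.0}

```text
t: 10.28
tool_pos: [0.5643, 0.0145, 0.1654]
tool_rot: [3.132, 0.122, -0.011]
contact_force: [0.5, -0.2, -0.1]
opening: 0.0002
```

```bash
python3 look.py 9; python3 arc.py 41 -20 -5 .054 .007
```

```text
[]
[('side', [256.7, 175.9], 24, np.float64(50.6), np.float64(0.089))]
t 10.38 p [0.5654 0.0144 0.1674] ang,r (np.float64(49.750215741033095), np.float64(0.051332276281163325)) f [ 0.55  0.48 -0.56]
h -0.005134589256411913
10.375 [0.5654 0.0144 0.1674] [ 0.55  0.48 -0.56] now ang (np.float64(46.12735758881269), np.float64(0.05434811611363231))
41 [ 0.047 -0.059  0.03 ]
36 [ 0.089 -0.117  0.062]
31 [ 0.128 -0.18   0.089]
26 [ 0.162 -0.246  0.114]
21 [ 0.192 -0.316  0.134]
--
16 [ 0.025 -0.073  0.016]
11 [ 0.045 -0.148  0.028]
6 [ 0.061 -0.224  0.035]
1 [ 0.071 -0.302  0.038]
-4 [ 0.076 -0.38   0.037]
--
-9 [-0.    -0.078 -0.006]
-14 [-0.006 -0.156 -0.016]
-19 [-0.017 -0.232 -0.03 ]
```

View pics/l9.png

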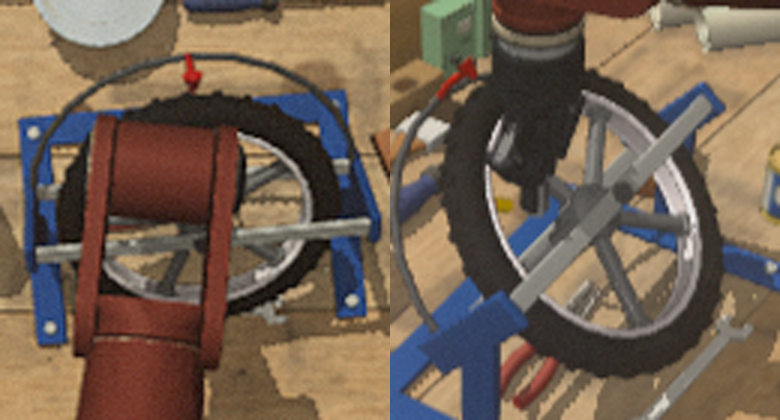

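>>> jog_arm:
  steps:
    - {"dx":0.05,"dy":-0.06,"dz":0.03,"twist":0.0}
    - {"dx":0.09,"dy":-0.12,"dz":0.06,"twist":0.0}
    - {"dx":0.13,"dy":-0.18,"dz":0.09,"twist":0.0}
    - {"dx":0.16,"dy":-0.25,"dz":0.11,"twist":0.0}
    - {"dx":0.19,"dy":-0.32,"dz":0.13,"twist":0.0}

```text
t: 11.0
tool_pos: [0.5769, -0.0049, 0.1752]
tool_rot: [3.132, 0.122, -0.006]
contact_force: [-1.2, 3.6, -2.0]
opening: -0.0004
```

>>> jog_arm:
  steps:
    - {"dx":0.03,"dy":-0.07,"dz":0.02,"twist":0.0}
    - {"dx":0.05,"dy":-0.15,"dz":0.03,"twist":0.0}
    - {"dx":0.06,"dy":-0.22,"dz":0.04,"twist":0.0}
    - {"dx":0.07,"dy":-0.3,"dz":0.04,"twist":0.0}

```text
t: 11.5
tool_pos: [0.5813, -0.0231, 0.1778]
tool_rot: [3.132, 0.122, -0.005]
contact_force: [-0.8, 4.6, -1.7]
opening: -0.0002
```

```bash
python3 look.py 10; python3 arc.py -2 -22 -3 .054 .007
```

```text
[]
[('side', [257.9, 157.6], 29, np.float64(15.1), np.float64(0.0922))]
t 11.6 p [ 0.5817 -0.0242  0.1781] ang,r (np.float64(-0.7317090823107532), np.float64(0.050067671490940234)) f [ 1.03  0.65 -0.09]
h -0.005298298478724277
11.6 [ 0.5817 -0.0242  0.1781] [ 1.03  0.65 -0.09] now ang (np.float64(-0.6713749058694727), np.float64(0.054566848101124464))
-2 [-0.005 -0.021 -0.007]
-5 [-0.004 -0.068 -0.009]
-8 [-0.004 -0.115 -0.012]
-11 [-0.006 -0.162 -0.017]
-14 [-0.01  -0.209 -0.024]
--
-17 [-0.006 -0.046 -0.008]
-20 [-0.014 -0.092 -0.018]
```

View pics/l10.png

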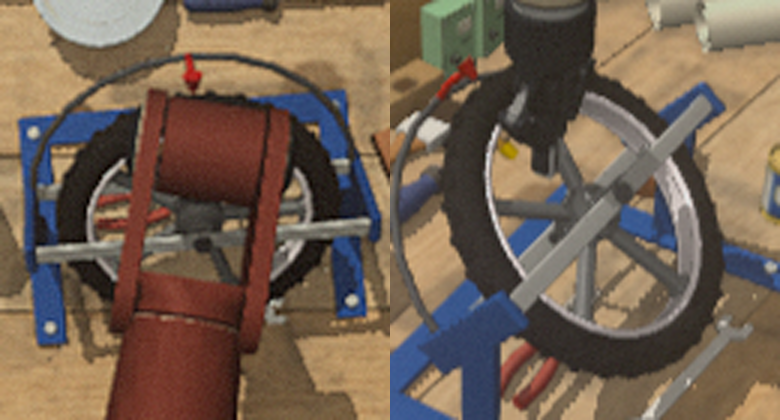

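The valve is at about 15 to 17°. I push on slowly to about 3° short, then back off and measure with an unobstructed view.

>>> jog_arm:
  steps:
    - {"dx":0.0,"dy":-0.06,"dz":-0.01,"twist":0.0}
    - {"dx":0.0,"dy":-0.11,"dz":-0.01,"twist":0.0}
    - {"dx":-0.01,"dy":-0.15,"dz":-0.02,"twist":0.0}
    - {"dx":-0.01,"dy":-0.18,"dz":-0.02,"twist":0.0}
    - {"dx":-0.01,"dy":-0.2,"dz":-0.02,"twist":0.0}

```text
t: 12.22
tool_pos: [0.5812, -0.0364, 0.177]
tool_rot: [3.13, 0.121, -0.003]
contact_force: [0.6, 2.5, -0.5]
opening: -0.0002
```

```bash
python3 look.py 11; python3 arc.py -14 -24 -2 .054 .007
```

```text
[]
[('side', [260.7, 153.0], 27, np.float64(3.3), np.float64(0.0931))]
t 12.32 p [ 0.5812 -0.0366  0.177 ] ang,r (np.float64(-15.050161669935), np.float64(0.04993397646471887)) f [0.55 1.81 0.07]
h -0.005154470523711689
12.325 [ 0.5812 -0.0366  0.177 ] [0.55 1.81 0.07] now ang (np.float64(-13.817054543585984), np.float64(0.05429172443907441))
-14 [-0.002 -0.002 -0.006]
-16 [-0.006 -0.033 -0.011]
-18 [-0.01  -0.063 -0.017]
-20 [-0.015 -0.093 -0.024]
-22 [-0.022 -0.123 -0.031]
--
-24 [-0.007 -0.03  -0.008]
```

View pics/l11.png

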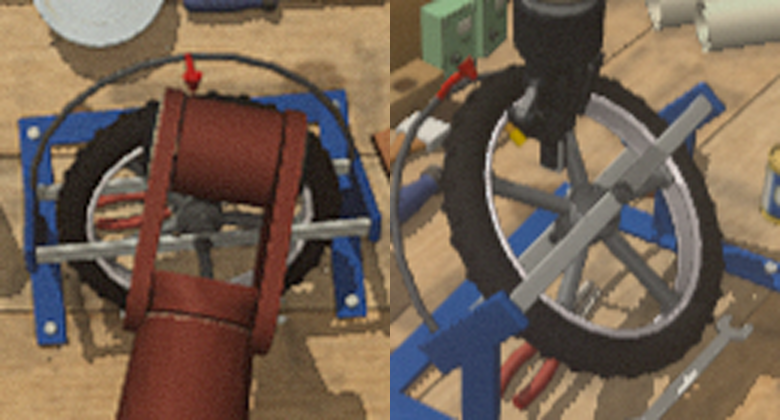

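The side view reads the valve at about 3°, with the cap partly hidden behind the gripper. I add a small nudge, then back off, lift and retreat for a clear look.

>>> jog_arm:
  steps:
    - {"dx":-0.01,"dy":-0.02,"dz":-0.01,"twist":0.0}
    - {"dx":-0.01,"dy":-0.04,"dz":-0.01,"twist":0.0}
    - {"dx":-0.01,"dy":-0.05,"dz":-0.01,"twist":0.0}
    - {"dx":-0.01,"dy":-0.05,"dz":-0.01,"twist":0.0}

```text
t: 12.82
tool_pos: [0.5805, -0.0398, 0.1764]
tool_rot: [3.129, 0.121, -0.003]
contact_force: [0.2, 2.5, -0.4]
opening: -0.0
```

>>> jog_arm:
  steps:
    - {"dx":-0.02,"dy":0.06,"dz":0.0,"twist":0.0}
    - {"dx":-0.02,"dy":0.08,"dz":0.3,"twist":0.0}
    - {"dx":-0.02,"dy":0.08,"dz":0.9,"twist":0.0}
    - {"dx":-0.02,"dy":0.08,"dz":1.8,"twist":0.0}
    - {"dx":-0.02,"dy":0.08,"dz":2.6,"twist":0.0}

```text
t: 13.45
tool_pos: [0.5795, -0.0352, 0.3362]
tool_rot: [3.127, 0.12, 0.001]
contact_force: [0.6, -0.8, -0.1]
opening: 0.0
```

>>> jog_arm:
  steps:
    - {"dx":-0.2,"dy":-0.9,"dz":0.3,"twist":0.0}
    - {"dx":-0.5,"dy":-1.8,"dz":0.3,"twist":0.0}
    - {"dx":-0.8,"dy":-2.7,"dz":0.3,"twist":0.0}
    - {"dx":-1.2,"dy":-3.6,"dz":0.3,"twist":0.0}
    - {"dx":-1.6,"dy":-4.5,"dz":0.3,"twist":0.0}

```text
t: 14.08
tool_pos: [0.4825, -0.3071, 0.3562]
tool_rot: [3.125, 0.12, 0.003]
contact_force: [1.0, 0.1, 0.9]
opening: -0.0
```

```bash
python3 look.py 12
```

```text
[('top', [274.8, 176.8], 12, np.float64(2.1), np.float64(0.0886))]
[('side', [262.0, 152.1], 28, np.float64(-0.4), np.float64(0.0924))]
t 14.18 p [ 0.4811 -0.3098  0.3557] ang,r (np.float64(-75.92859131557202), np.float64(0.28560063888759507)) f [-0.4  -0.04 -0.15]
h 0.21019462459960794
```

View pics/l12.png

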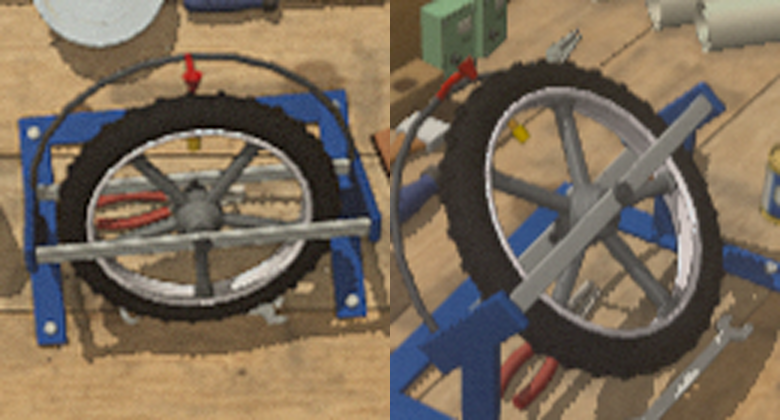

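The valve sits below the pointer: top view (194,145) in the crop, reading 2.1°, and side reading -0.4°. As an independent check I use spoke depth points, plus a before/after comparison for the bystanders and the wheel at rest.

Run:
```python
from h import *
from station import ctrl
for n in ("top","side"):
    d0=dict(np.load(f"{n}0.npz"))
    d=ctrl.get_image(n); print(valve(d,n))
    for lab,dd in (("start",d0),("now",d)):
        W=pts(dd); q=W-HUB; h=q@N; u=q@UP; y=q@SY; r=np.hypot(u,y); m=(abs(h)<.013)&(r>.04)&(r<.08)&np.isfinite(h)
        a=np.arctan2(y[m],u[m]); ph=np.degrees(np.angle(np.exp(5j*a).mean()))/5
        print(n,lab,m.sum(),"spoke phase mod72",round(ph,2),"-> valve mod72",round((ph+36)%72,2))
    df=cv2.absdiff(d0["frame"],d["frame"]).max(-1)>50
    nl,lb,st,ce=cv2.connectedComponentsWithStats(cv2.morphologyEx(df.astype(np.uint8),cv2.MORPH_CLOSE,np.ones((5,5))))
    for i in range(1,nl):
        if st[i,4]>12: print("diff",n,st[i].tolist())
print(ctrl.get_obs()["t"])
```

```text
[('top', [275.1, 176.8], 13, np.float64(1.5), np.float64(0.0884))]
top start 237 spoke phase mod72 -0.53 -> valve mod72 35.47
top now 233 spoke phase mod72 -34.69 -> valve mod72 1.31
diff top [274, 174, 5, 16, 64]
diff top [280, 176, 19, 19, 86]
diff top [243, 181, 29, 28, 232]
diff top [284, 188, 28, 18, 198]
diff top [326, 190, 151, 169, 8345]
diff top [256, 213, 14, 13, 85]
diff top [275, 215, 7, 13, 45]
diff top [290, 215, 10, 9, 64]
diff top [299, 223, 16, 8, 35]
diff top [185, 303, 140, 81, 5908]
diff top [390, 321, 122, 63, 2320]
diff top [490, 355, 22, 29, 362]
diff top [323, 362, 32, 22, 336]
[('side', [261.9, 151.8], 29, np.float64(-0.6), np.float64(0.0931))]
side start 380 spoke phase mod72 -0.87 -> valve mod72 35.13
side now 330 spoke phase mod72 -34.58 -> valve mod72 1.42
diff side [355, 0, 157, 311, 15746]
diff side [482, 135, 17, 5, 20]
diff side [253, 143, 33, 36, 528]
diff side [290, 152, 9, 15, 56]
diff side [436, 152, 70, 96, 2793]
diff side [273, 165, 47, 49, 577]
diff side [258, 182, 15, 10, 61]
diff side [290, 204, 7, 13, 56]
diff side [326, 206, 8, 16, 56]
diff side [303, 230, 18, 17, 100]
diff side [461, 281, 18, 15, 75]
diff side [424, 326, 88, 58, 1968]
14.275
```

Spoke depth in both views puts the valve at +1.3 to 1.4° (about 2.4 mm off), well within tolerance. Apart from the arm and its shadow, the only picture changes are the spokes and the valve, plus a small patch near the spanner where the light through the spokes changed. I hand in.

```bash
python3 -c "
from station import ctrl
o=ctrl.get_obs(); print(o['t'],abs(o['dq']).max()); print(ctrl.finish_job())"
```

```text
14.275 0.04097785811438989
the job is handed in; nothing more can be done
None
```

I turned the wheel clockwise by about 178° and handed the job in at 14.3 s. The valve now stands about 1.3° left of the top mark, which is roughly 2.4 mm off.

I did it in three pushes with the shut fingers, each on a spoke about 55 mm from the hub. The measured force stayed around 5 N. I kept the fingers about 10 mm or more from the valve by calculation, and moved the arm clear before handing in.

**Valve position:** four checks agree within about 2.5°. Spoke depth gave +1.3° from the top camera and +1.4° from the side. The yellow cap read +1.5 to +2.1° from the top, and -0.4 to -0.6° from the side, where the cap looks a little short in radius.

**Wheel at rest:** the last two pairs of pictures, 0.1 s apart, show no clear movement; the cap readings shifted by 0.6° and 0.2°, about the measurement noise.

**Bystanders:** I saw no tool or tin displaced in the before/after pictures. One small patch near the spanner changed; I took it for shadow through the spokes and did not check it further. The arm and its shadow cover a wide patch right of the stand in the top comparison, so I did not check the sanding block and tin closely there.

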